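# Set the attenuator to the third click

### The arm

A 7-joint arm with a two-finger parallel gripper is mounted at the origin on the work surface. World frame = base frame: x ahead of the robot, y to its left, z up, the work surface at z = 0. Lengths are in mm, angles in rad, forces in N, time in s.
With the tool pointing down it reaches from about 400 to 875 mm from the base axis. Payload 6.5 kg.
Tool frame: the origin (TCP) lies between the finger pads; the fingertips stand 11 mm ahead of it and the grasp point (between the pads) lies 8 mm behind it (r.tips_ahead is the distance from the TCP to the fingertips, in mm); z points along the fingers, y is the direction in which the jaws open and shut (so a half turn about z gives the same grasp; the last joint's range is limited). The gripper opens to 88 mm and grips with 3 to 60 N. Pads are 18 mm wide; open, the fingers measure 123 mm over their backs; the gripper's body (75 mm by 187 mm) begins 45 mm behind the grasp point.
Start: joints at [-1.186, 0.536, -0.004, 1.538, 0.003, 1.067, -0.071], TCP at [283.19, 585.059, 249.716] pointing down, gripper open.
Joint ranges: [-2.7, 2.7], [-0.37, 2.16], [-1.27, 1.26], [0.24, 2.4], [-1.31, 4.45], [0.19, 1.91], [-2.76, 2.76]. Speed limits (rad/s): [2.39, 2.39, 3.14, 3.14, 3.14, 3.14, 3.14].

### API

Orientations are given as a 3x3 rotation matrix whose columns are the frame's x, y, z axes.
In Python, from bench import r gives the robot as it stands. The module is installed in compiled form; this text tells all that it offers.
- The arm moves only by the tool send_rows, never from a script. Its argument "moves" is a list of rows, each an object with "xyz": the shift along the tool's x, y, z scaled (see below), a list of three; "turn": the turn, a rotation vector about the tool's x, y, z scaled (see below), a list of three; "grip": the gripper's target within -1 to 1 (fully open at 1, half-way at 0, shut at -1). A call has 1 to 12 rows; each row shifts and turns the commanded pose from where the row before left it, along the tool's axes as they then stand; what a row does not reach is not made up. The controller multiplies each number of a shift by 0.03 m and each number of a turn by 4 degrees. A row lasts 1/12 s, in which the tool goes at most 41.7 mm and 7.16 degrees, less where a joint would pass 70% of its speed; a pose out of reach is approached as far as the arm can. A call with a number of a shift or a turn outside -1 to 1 is refused whole. A call with a gripper value outside its range is refused whole. The fingers move at their own pace and stop on an object; "squeeze" is the grip in N (left out, the last holds). Time passes only in rows, so rows that do not move let the fingers close. It gives the time, the measured TCP pose, the force and the opening at its end, in the units of the state.
- r.observe(): the state, without advancing time (a new reading comes with each control period).
- r.capture(name): name is "scene" or "side" or "wrist"; returns the picture (400x640x3 uint8, red, green, blue); there is no depth.
- r.calibration(name): a dict with "fx", "fy", "cx", "cy" (pixels), "k1" (the pictures are not rectified: a ray, as slopes to the right and down, at radius r is drawn at 1 + k1 r^2 times it, then the intrinsics apply), "view" (4x4, takes a point from world to camera coordinates). Camera axes: x right, y down, z forward; pixel columns grow to the right and rows downward; lengths in mm; the calibration is good to about 2 mm. A picture is of the moment at which its call begins: read the wrist's pose just before it. calibration takes no time and is no camera call; for the wrist camera it gives the pose at the moment of the call.
- r.finish_job(): hands the job in, once; it reports no verdict.
The state is a dict: "time_s": time; "qpos": joint angles; "joint_velocities": joint speeds; "tau": joint torques, N m; "eef_pos": TCP position; "eef_rot": TCP orientation; "wrist_force": force on the tool from outside, world axes, zero at the start; "ft_torque": the same for the moment, N m; "finger_gap": finger opening in mm.
Only numpy, scipy, OpenCV 4.12 (cv2) and the standard library are available. Lean on these libraries where they do the work, as an engineer would, in place of code of your own. Each camera call takes 0.05 s, during which the arm holds its last target. There are 200 camera calls.

### The job

On the attenuator console, push the slide lever all the way back to its home stop (the robot's right-hand end of the slot, at the thin end of the printed wedge), then push it the other way through three clicks and leave it sitting in the third, never letting it run on past that click. Only push the lever from its side with the fingers, do not take it between them, leave the things lying around alone, and finish clear of everything.

Things in the scene. Friction and masses are not known exactly. Their poses are not given: they have to be found in the camera images.
- console: flat grey bench console, aluminium top panel, fixed to the desk, 170 (x) x 260 (y) x 55 mm high; origin at the centre of its underside, on the desk. Its x axis points away from the robot, y to the robot's left, turned up to 0.45 rad. The dark slot (118 mm) runs along y through the panel's centre. The black wedge printed on the robot's side of the slot is thin at the home end (-y), wide at the other.
- lever_top (a point): centre of the top face of the black slide lever, an upright tab 12 mm thick along the slot (console y) and 30 mm wide across it (x). Its top is 32 mm above the panel (87 mm above the desk), its block reaches down to 8 mm above the panel. At home this point is at console x = 0, y = -43 mm.
- lever (a joint): lever travel in m along console +y: 0 at the home stop, 0.086 at the far stop. A spring detent holds it at 0 and at clicks every 0.016: 0.016, 0.032, 0.048 (third), 0.064, 0.080. Half-way between two it tips over and snaps on into the next by itself. The push rises to 4 to 6 N before each click and falls to almost nothing as it snaps over. Starts between about the first and third click.
- posts_mid (a point): middle of the row of four fixed black binding posts on the panel, at their tops, 16 mm above it; the row runs along console y, 100 mm long, 62 mm beyond the slot (+x)
- screwdriver_mid (a point): bystander: screwdriver 190 mm long with an orange handle, lying on the desk on the console's right; this point is about its middle
- case_mid (a point): bystander: grey pencil case 65 x 190 x 50 mm, lying on the desk beyond the console; this point is its centre
- glue_mid (a point): bystander: white glue stick 28 mm in diameter, 92 mm high, standing on the desk on the console's left; this point is its centre
- clip_mid (a point): bystander: small black printed U-shaped clip about 30 x 44 x 8 mm, lying loose on the panel near its front left corner; this point is its centre

How it is judged (in metres and radians):
On the way, in this order (a step that is already met when the one before it is completed fails the run):
1. the lever is pushed back to its home stop (value of joint lever below 0.004 m), for 0.15 s.
2. the lever sits in the third click (value of joint lever between 0.044 and 0.053 m), for 0.2 s.
At the end, for the whole second after the job is handed in: after having been home (travel under 4 mm), the lever rests in the third click, travel 48 mm within 3 mm, at rest, with the bystanders where they were (within 15 mm) (value of joint lever between 0.045 and 0.051 m and velocity of joint lever between -0.005 and 0.005 m/s and distance of each of screwdriver_mid, case_mid, glue_mid, clip_mid from where it was at the start of the episode below 0.015 m); the robot touches nothing.
It fails at once if the lever ran on past the third click (travel over 57 mm) (value of joint lever above 0.057 m).
It fails at once if the lever was taken between the fingers (contact force between the fingers and lever above 0.5 N and x of the grasp point in the frame of lever_top between -0.016 and 0.016 m and y of the grasp point in the frame of lever_top between -0.008 and 0.008 m and z of the grasp point in the frame of lever_top below 0.012 m).
It fails at once if the screwdriver, pencil case, glue stick or printed clip was moved more than 15 mm or lifted (distance of any of screwdriver_mid, case_mid, glue_mid, clip_mid from where it was at the start of the episode above 0.015 m).
It also fails if it takes over 61 s, if anything falls off the work surface, if the arm or the gripper's body presses on something with over 40 N, if the wrist force passes 120 N, or if a joint passes its speed limit or range.

## Working session

There is one attempt and no reset: what is moved stays moved. The work goes in short steps, Python scripts to look and compute and a tool call to move; the robot and the scene stay as the last step left them, time stands still between calls to the robot, and variables do not carry over. Pictures are saved under pics/ and viewed, about 8 in all and at most 12, crops included, and the job is handed in when it is done.

Besides the shell and the picture viewer there is one more tool, called after "Request:" by a JSON object that holds its "fn" and its "kwargs", one argument or row to a line. send_rows: Moves the arm, as the interface text tells. Shifts and turns lie within -1 to 1; 1 stands for 0.03 m of shift or 4 degrees of turn. Its arguments: {"type":"object","properties":{"moves":{"type":"array","items":{"type":"object","properties":{"xyz":{"type":"array","items":{"type":"number","minimum":-1,"maximum":1}},"turn":{"type":"array","items":{"type":"number","minimum":-1,"maximum":1}},"grip":{"type":"number"}}}},"squeeze":{"type":"number"}},"required":["moves"]}

```bash
mkdir -p pics
python3 - <<'E'
from bench import r
import cv2,numpy as np
np.set_printoptions(precision=3,suppress=True)
for n in("scene","side"):
    cv2.imwrite(f"pics/{n}0.png",r.capture(n)[:,:,::-1]); print(n,r.calibration(n))
s=r.observe();print(s, r.tips_ahead)
E
```

```text
scene {'fx': 394.6224214378971, 'fy': 394.6224214378971, 'cx': 322.2297656467027, 'cy': 201.08133406881024, 'k1': 0.020837958997541782, 'view': array([[   0.232,    0.973,   -0.019, -188.328],
       [   0.688,   -0.178,   -0.704, -324.824],
       [  -0.688,    0.15 ,   -0.71 , 1279.519],
       [   0.   ,    0.   ,    0.   ,    1.   ]])}
side {'fx': 457.6956961403283, 'fy': 457.6956961403283, 'cx': 325.4546242535934, 'cy': 200.8923382091736, 'k1': -0.01013878993143628, 'view': array([[   0.749,   -0.662,   -0.02 , -381.689],
       [  -0.464,   -0.503,   -0.729,  354.985],
       [   0.473,    0.555,   -0.684,  692.296],
       [   0.   ,    0.   ,    0.   ,    1.   ]])}
{'time_s': 0.1, 'qpos': array([-1.186,  0.537, -0.004,  1.539,  0.003,  1.067, -0.071]), 'joint_velocities': array([ 0.   , -0.001, -0.001, -0.003,  0.   , -0.   , -0.001]), 'tau': array([  0.002, -57.207,   0.993, -25.223,  -0.056,   0.013,   0.   ]), 'eef_pos': array([282.962, 584.581, 248.942]), 'eef_rot': array([[-0.9  ,  0.436, -0.001],
       [ 0.436,  0.9  , -0.001],
       [-0.   , -0.002, -1.   ]]), 'wrist_force': array([-0.199, -1.072,  0.37 ]), 'ft_torque': array([-0.046,  0.031,  0.009]), 'finger_gap': 88.33664135369652} 11.0
```

View pics/scene0.png

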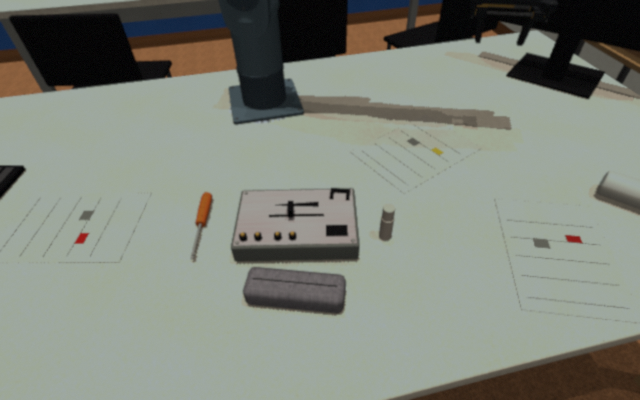

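View pics/side0.png

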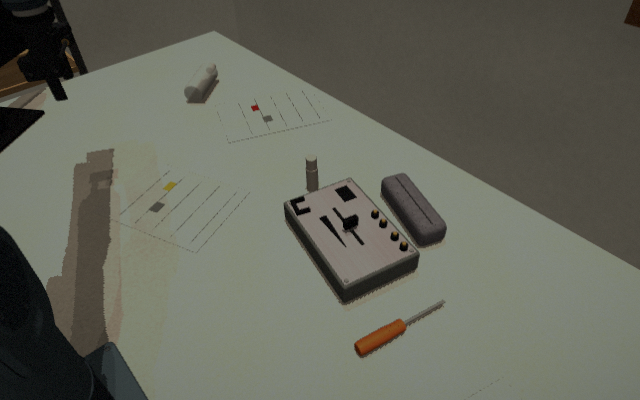

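The scene view shows the console at about (297,220), with the lever near (291,210), the slot in row 215 and the clip at (340,194). The side view shows the lever at (350,222), the posts at (375–403, 214–246) and the screwdriver at (400,328). Next I'll cast rays for a rough pose.

```bash
cat > h.py <<'E'
import numpy as np,cv2
from bench import r
np.set_printoptions(precision=3,suppress=True)
def cast(c,px,z):
    """pixels -> world points on the plane at height z"""
    px=np.asarray(px,float).reshape(-1,1,2)
    K=np.array([[c['fx'],0,c['cx']],[0,c['fy'],c['cy']],[0,0,1]])
    n=cv2.undistortPoints(px,K,np.array([c['k1'],0,0,0.]))[:,0]
    V=np.asarray(c['view']);R=V[:3,:3];o=-R.T@V[:3,3]
    d=np.c_[n,np.ones(len(n))]@R
    return o+d*((z-o[2])/d[:,2])[:,None]
def proj(c,P):
    V=np.asarray(c['view']);K=np.array([[c['fx'],0,c['cx']],[0,c['fy'],c['cy']],[0,0,1]])
    return cv2.projectPoints(np.asarray(P,float).reshape(-1,3),cv2.Rodrigues(V[:3,:3])[0],V[:3,3],K,np.array([c['k1'],0,0,0.]))[0][:,0]
E
python3 - <<'E'
from h import *
c=r.calibration("scene");
print("corners NR,NL,FL,FR",cast(c,[(243,190),(354,188),(357,240),(234,249)],55))
print("lever",cast(c,[(291,203)],87),"slot",cast(c,[(268,216),(324,214)],55))
s=r.calibration("side")
print("side corners NL,FL,FR,NR",cast(s,[(284,203),(350,179),(418,259),(345,291)],55))
print("lever",cast(s,[(350,217)],87))
print("glue base,screw,case",cast(s,[(313,190),(356,350),(405,321),(444,301)],0),cast(c,[(295,285)],40))
E
```

```text
corners NR,NL,FL,FR [[ 465.182 -102.939   55.   ]
 [ 522.633  144.728   55.   ]
 [ 670.365  106.794   55.   ]
 [ 631.95  -136.337   55.   ]]
lever [[565.544  -6.937  87.   ]] slot [[560.118 -58.466  55.   ]
 [584.368  59.194  55.   ]]
side corners NL,FL,FR,NR [[ 516.8    140.034   55.   ]
 [ 674.454  101.353   55.   ]
 [ 608.247 -152.134   55.   ]
 [ 457.46  -112.797   55.   ]]
lever [[568.869  -8.287  87.   ]]
glue base,screw,case [[ 627.482  177.996    0.   ]
 [ 414.904 -186.291    0.   ]
 [ 519.969 -204.816    0.   ]
 [ 605.92  -225.282    0.   ]] [[733.798 -33.201  40.   ]]
```

Request:
{"fn": "send_rows", "kwargs": {
  "moves": [
    {"xyz":[-0.985,-0.715,0],"grip":-1},
    {"xyz":[-0.985,-0.715,0],"grip":-1},
    {"xyz":[-0.985,-0.715,0],"grip":-1},
    {"xyz":[-0.985,-0.715,0],"grip":-1},
    {"xyz":[-0.985,-0.715,0],"grip":-1},
    {"xyz":[-0.985,-0.715,0],"grip":-1},
    {"xyz":[-0.985,-0.715,0],"grip":-1},
    {"xyz":[-0.985,-0.715,0],"grip":-1},
    {"xyz":[-0.985,-0.715,0],"grip":-1},
    {"xyz":[-0.985,-0.715,0],"grip":-1}
  ],
  "squeeze": 40
}}

```text
invalid input
```

Request:
{"fn": "send_rows", "kwargs": {
  "moves": [
    {"xyz":[-0.985,-0.715,0],"grip":-1},
    {"xyz":[-0.985,-0.715,0],"grip":-1},
    {"xyz":[-0.985,-0.715,0],"grip":-1},
    {"xyz":[-0.985,-0.715,0],"grip":-1},
    {"xyz":[-0.985,-0.715,0],"grip":-1},
    {"xyz":[-0.985,-0.715,0],"grip":-1},
    {"xyz":[-0.985,-0.715,0],"grip":-1},
    {"turn":[0,0,-1],"grip":-1},
    {"turn":[0,0,-1],"grip":-1},
    {"turn":[0,0,-1],"grip":-1},
    {"turn":[0,0,-0.15],"grip":-1},
    {"grip":-1}
  ]
}}

```text
invalid input
```

Run:
```python
from h import *
c=r.calibration("wrist");s=r.observe();print(s['eef_pos'],s['eef_rot'],s['time_s'],s['finger_gap'],s['wrist_force'])
im=r.capture("wrist")[:,:,::-1];np.save("w.npy",c);cv2.imwrite("pics/w1.png",im)
print(c)
```

```text
[282.962 584.581 248.942] [[-0.9    0.436 -0.001]
 [ 0.436  0.9   -0.001]
 [-0.    -0.002 -1.   ]] 0.1 88.33664135369652 [-0.199 -1.072  0.37 ]
{'fx': 336.75338002814874, 'fy': 336.75338002814874, 'cx': 315.13068356926567, 'cy': 196.0520738706613, 'k1': 0.013645887586458042, 'view': array([[   0.436,    0.9  ,   -0.001, -650.201],
       [   0.87 ,   -0.421,    0.255,  -34.699],
       [   0.229,   -0.112,   -0.967,  388.466],
       [   0.   ,    0.   ,    0.   ,    1.   ]])}
```

View pics/w1.png

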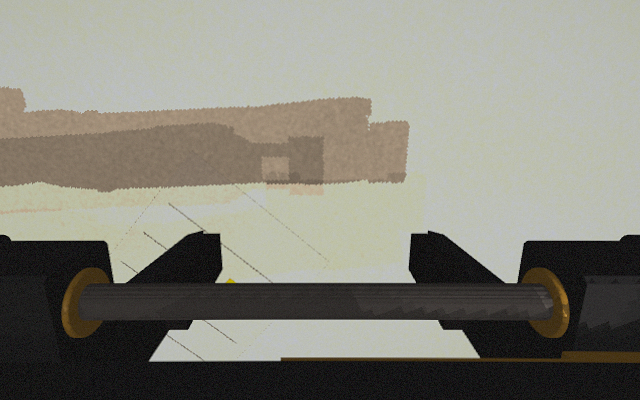

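The moves were refused and the arm didn't move, so the wrist picture only shows the desk between the open fingers. I'll try again with every field in each row.

Request:
{"fn": "send_rows", "kwargs": {
  "moves": [
    {"xyz":[-0.985,-0.715,0],"turn":[0,0,0],"grip":-1},
    {"xyz":[-0.985,-0.715,0],"turn":[0,0,0],"grip":-1}
  ],
  "squeeze": 40
}}

```text
time_s: 0.32
eef_pos: [316.1, 521.4, 249.0]
eef_rot: [[-0.902, 0.432, -0.001], [0.432, 0.902, 0.0], [0.001, -0.0, -1.0]]
wrist_force: [1.0, -1.2, 0.3]
finger_gap: 76.9
```

Request:
{"fn": "send_rows", "kwargs": {
  "moves": [
    {"xyz":[-0.985,-0.715,0],"turn":[0,0,0],"grip":-1},
    {"xyz":[-0.985,-0.715,0],"turn":[0,0,0],"grip":-1},
    {"xyz":[-0.985,-0.715,0],"turn":[0,0,0],"grip":-1},
    {"xyz":[-0.985,-0.715,0],"turn":[0,0,0],"grip":-1},
    {"xyz":[-0.985,-0.715,0],"turn":[0,0,0],"grip":-1},
    {"xyz":[-0.985,-0.715,0],"turn":[0,0,0],"grip":-1},
    {"xyz":[-0.985,-0.715,0],"turn":[0,0,0],"grip":-1},
    {"xyz":[-0.985,-0.715,0],"turn":[0,0,0],"grip":-1},
    {"xyz":[-0.985,-0.715,0],"turn":[0,0,0],"grip":-1},
    {"xyz":[-0.985,-0.715,0],"turn":[0,0,0],"grip":-1},
    {"xyz":[-0.985,-0.715,0],"turn":[0,0,0],"grip":-1},
    {"xyz":[-0.985,-0.715,0],"turn":[0,0,0],"grip":-1}
  ]
}}

```text
time_s: 1.32
eef_pos: [525.1, 132.8, 249.7]
eef_rot: [[-0.9, 0.436, -0.0], [0.436, 0.9, 0.0], [0.0, -0.0, -1.0]]
wrist_force: [0.4, 0.6, -0.1]
finger_gap: 0.4
```

Request:
{"fn": "send_rows", "kwargs": {
  "moves": [
    {"xyz":[-0.985,-0.715,0],"turn":[0,0,0],"grip":-1},
    {"xyz":[-0.985,-0.715,0],"turn":[0,0,0],"grip":-1},
    {"xyz":[-0.985,-0.715,0],"turn":[0,0,0],"grip":-1},
    {"xyz":[0,0,0],"turn":[0,0,-1],"grip":-1},
    {"xyz":[0,0,0],"turn":[0,0,-1],"grip":-1},
    {"xyz":[0,0,0],"turn":[0,0,-1],"grip":-1},
    {"xyz":[0,0,0],"turn":[0,0,-0.15],"grip":-1},
    {"xyz":[0,0,0],"turn":[0,0,0],"grip":-1},
    {"xyz":[0,0,0],"turn":[0,0,0],"grip":-1}
  ]
}}

```text
time_s: 2.07
eef_pos: [576.4, 38.1, 249.6]
eef_rot: [[-0.973, 0.23, -0.0], [0.23, 0.973, 0.0], [0.0, -0.0, -1.0]]
wrist_force: [0.0, -0.4, -0.4]
finger_gap: 0.1
```

Run:
```python
from h import *
c=r.calibration("wrist");s=r.observe();print(s['eef_pos'],s['eef_rot'],s['time_s'],s['finger_gap'],s['wrist_force'])
im=r.capture("wrist")[:,:,::-1];np.save("w.npy",c);cv2.imwrite("pics/w2.png",im)
print(c)
```

```text
[576.366  38.108 249.626] [[-0.973  0.23  -0.   ]
 [ 0.23   0.973  0.   ]
 [ 0.    -0.    -1.   ]] 2.0667 0.06502718875777178 [ 0.021 -0.379 -0.446]
{'fx': 336.75338002814874, 'fy': 336.75338002814874, 'cx': 315.13068356926567, 'cy': 196.0520738706613, 'k1': 0.013645887586458042, 'view': array([[   0.231,    0.973,    0.   , -171.306],
       [   0.941,   -0.224,    0.255, -568.904],
       [   0.248,   -0.059,   -0.967,  247.513],
       [   0.   ,    0.   ,    0.   ,    1.   ]])}
```

View pics/w2.png

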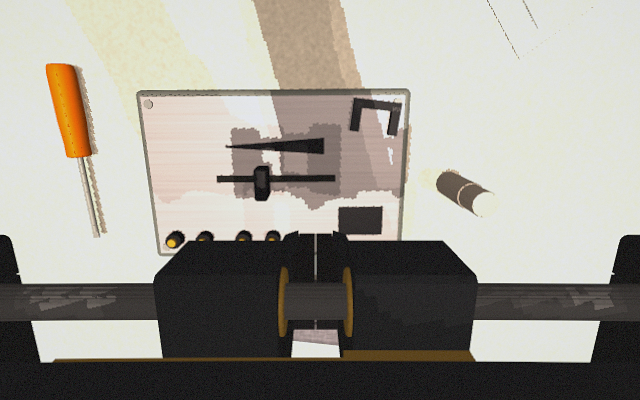

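The wrist view shows the panel's near edge from (137,91) to (410,91), the slot from (217,179) to (336,179), the lever at (262,183), the clip at (376,115) and the closed fingertips at (315,235). Next I'll measure the slot and lever from a mask.

```bash
cat > m.py <<'E'
from h import *
def slot(im,c,box=(200,160,355,210)):
    x0,y0,x1,y1=box
    g=im[y0:y1,x0:x1].max(2);m=(g<60).astype(np.uint8)
    n,l,st,_=cv2.connectedComponentsWithStats(m);k=1+st[1:,4].argmax();m=l==k
    h=m.sum(0);ys,xs=np.nonzero(m)
    cols=np.nonzero(h)[0];lev=np.nonzero(h>14)[0]
    print("slot cols",cols[0]+x0,cols[-1]+x0,"lever cols",lev+x0,"heights",h[lev])
    rows=lambda cc:np.nonzero(m[:,cc])[0].mean()+y0
    out=m[:,lev].nonzero()[0];print("lever rows",out.min()+y0,out.max()+y0)
    return cols[0]+x0,rows(cols[2]),cols[-1]+x0+1,rows(cols[-3])
E
python3 - <<'E'
from m import *
im=cv2.imread("pics/w2.png");c=np.load("w.npy",allow_pickle=True).item()
a=slot(im,c);print(a)
P=cast(c,[a[:2],a[2:]],55);d=P[1]-P[0];u=d/np.linalg.norm(d);O=P.mean(0);v=np.array([u[1],-u[0],0])
print("ends",P,"len",np.linalg.norm(d),"mid",O,"u",u)
Q=cast(c,[(137,90),(410,90)],55);print("near corners con-frame",(Q-O)@v,(Q-O)@u)
V=c['view'];print("cam",-V[:3,:3].T@V[:3,3])
for t in(0.016,0.032,0.048):
    y=-43+t*1000
    C=[O+[0,0,h]+u*(y+e)+v*f for h in(8,32) for f in(-15,15) for e in(-6,6)];print(t,proj(c,C).round(1).tolist())
cv2.imwrite("pics/w2c.png",cv2.resize(im[70:260,130:420],None,fx=2.7,fy=2.7,interpolation=cv2.INTER_CUBIC))
E
```

```text
slot cols 217 334 lever cols [254 255 256 257 258 259 260 261 262 263 264 265 266 267 268 269] heights [17 30 32 34 35 34 31 28 22 22 31 34 34 32 29 19]
lever rows 166 200
(np.int64(217), np.float64(178.5), np.int64(335), np.float64(177.5))
ends [[557.696 -56.906  55.   ]
 [583.868  57.752  55.   ]] len 117.60761447620825 mid [570.782   0.423  55.   ] u [0.223 0.975 0.   ]
near corners con-frame [-84.445 -82.478] [-125.841  128.136]
cam [513.407  54.029 384.387]
0.016 [[240.2, 164.7], [252.7, 164.6], [242.2, 194.9], [254.4, 194.8], [234.4, 169.1], [247.9, 169.0], [236.7, 201.5], [249.8, 201.3]]
0.032 [[256.8, 164.6], [269.3, 164.5], [258.5, 194.7], [270.6, 194.6], [252.3, 169.0], [265.8, 168.9], [254.2, 201.3], [267.3, 201.2]]
0.048 [[273.5, 164.4], [285.9, 164.3], [274.7, 194.6], [286.9, 194.5], [270.3, 168.8], [283.7, 168.7], [271.7, 201.2], [284.7, 201.0]]
```

View pics/w2c.png

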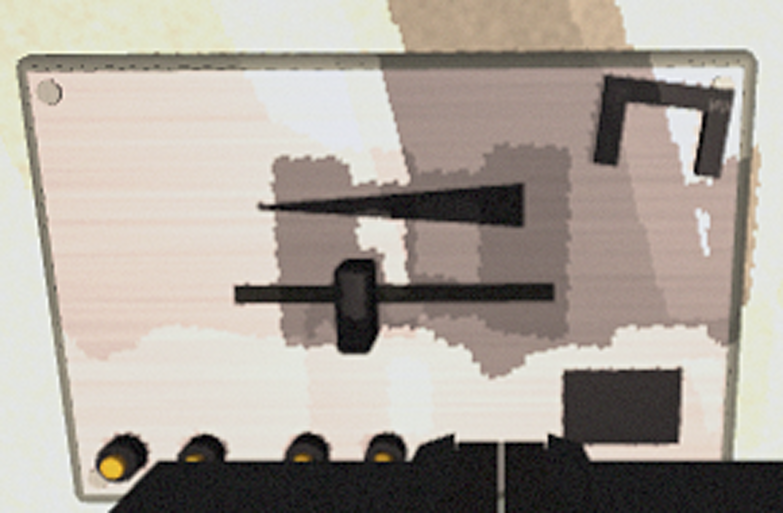

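The lever is at the second click (32 mm). The slot centre is (570.8, 0.4) and its axis u is (0.223, 0.975). I'll turn the tool a quarter turn so tool x runs along console +y and the flat finger sides do the pushing, and descend on the +y side of the lever.

Request:
{"fn": "send_rows", "kwargs": {
  "moves": [
    {"xyz":[0,0,0.25],"turn":[0,0,1],"grip":-1},
    {"xyz":[0,0,0.25],"turn":[0,0,1],"grip":-1},
    {"xyz":[0,0,0.25],"turn":[0,0,1],"grip":-1},
    {"xyz":[0,0,0.25],"turn":[0,0,1],"grip":-1},
    {"xyz":[0,0,0.25],"turn":[0,0,1],"grip":-1},
    {"xyz":[0,0,0.25],"turn":[0,0,1],"grip":-1},
    {"xyz":[0,0,0.25],"turn":[0,0,1],"grip":-1},
    {"xyz":[0,0,0.25],"turn":[0,0,1],"grip":-1},
    {"xyz":[0,0,0.25],"turn":[0,0,1],"grip":-1},
    {"xyz":[0,0,0.25],"turn":[0,0,1],"grip":-1},
    {"xyz":[0,0,0.25],"turn":[0,0,1],"grip":-1}
  ]
}}

```text
time_s: 3.03
eef_pos: [576.5, 38.2, 166.9]
eef_rot: [[-0.538, 0.843, 0.0], [0.843, 0.538, -0.0], [-0.0, 0.0, -1.0]]
wrist_force: [-0.5, 0.1, -0.3]
finger_gap: 0.5
```

Request:
{"fn": "send_rows", "kwargs": {
  "moves": [
    {"xyz":[0,0,0.25],"turn":[0,0,1],"grip":-1},
    {"xyz":[0,0,0.25],"turn":[0,0,1],"grip":-1},
    {"xyz":[0,0,0.25],"turn":[0,0,1],"grip":-1},
    {"xyz":[0,0,0.25],"turn":[0,0,1],"grip":-1},
    {"xyz":[0,0,0.25],"turn":[0,0,1],"grip":-1},
    {"xyz":[0,0,0.25],"turn":[0,0,1],"grip":-1},
    {"xyz":[0,0,0.25],"turn":[0,0,1],"grip":-1},
    {"xyz":[0,0,0.25],"turn":[0,0,1],"grip":-1},
    {"xyz":[0,0,0.25],"turn":[0,0,1],"grip":-1},
    {"xyz":[0,0.1,0.25],"turn":[0,0,1],"grip":-1},
    {"xyz":[0,0,0.25],"turn":[0,0,1],"grip":-1},
    {"xyz":[0,0,0],"turn":[0,0,0.4],"grip":-1}
  ]
}}

```text
time_s: 4.03
eef_pos: [578.7, 38.2, 83.5]
eef_rot: [[0.225, 0.974, -0.002], [0.974, -0.225, -0.001], [-0.001, -0.002, -1.0]]
wrist_force: [-0.4, 0.2, 0.0]
finger_gap: 0.1
```

Request:
{"fn": "send_rows", "kwargs": {
  "moves": [
    {"xyz":[0,0,0.13],"turn":[0,0,0],"grip":-1},
    {"xyz":[0,0,0],"turn":[0,0,0],"grip":-1},
    {"xyz":[0,0,0],"turn":[0,0,0],"grip":-1}
  ]
}}

```text
time_s: 4.28
eef_pos: [579.6, 37.9, 81.0]
eef_rot: [[0.221, 0.975, 0.0], [0.975, -0.221, 0.0], [0.0, 0.0, -1.0]]
wrist_force: [0.3, -0.7, -0.1]
finger_gap: 0.4
```

Request:
{"fn": "send_rows", "kwargs": {
  "moves": [
    {"xyz":[-0.25,0,0],"turn":[0,0,0],"grip":-1},
    {"xyz":[-0.25,0,0],"turn":[0,0,0],"grip":-1},
    {"xyz":[-0.25,0,0],"turn":[0,0,0],"grip":-1},
    {"xyz":[-0.25,0,0],"turn":[0,0,0],"grip":-1},
    {"xyz":[-0.1,0,0],"turn":[0,0,0],"grip":-1},
    {"xyz":[-0.1,0,0],"turn":[0,0,0],"grip":-1}
  ]
}}

```text
time_s: 4.78
eef_pos: [571.6, 2.4, 81.1]
eef_rot: [[0.223, 0.975, 0.0], [0.975, -0.223, 0.001], [0.001, 0.0, -1.0]]
wrist_force: [0.7, 3.6, 1.9]
finger_gap: 0.5
```

Request:
{"fn": "send_rows", "kwargs": {
  "moves": [
    {"xyz":[-0.15,0,0],"turn":[0,0,0],"grip":-1},
    {"xyz":[-0.15,0,0],"turn":[0,0,0],"grip":-1},
    {"xyz":[-0.15,0,0],"turn":[0,0,0],"grip":-1},
    {"xyz":[-0.15,0,0],"turn":[0,0,0],"grip":-1},
    {"xyz":[0,0,0],"turn":[0,0,0],"grip":-1}
  ]
}}

```text
time_s: 5.2
eef_pos: [567.4, -15.5, 80.8]
eef_rot: [[0.223, 0.975, 0.0], [0.975, -0.223, 0.0], [0.0, 0.0, -1.0]]
wrist_force: [0.6, 3.8, 1.8]
finger_gap: 0.3
```

```bash
cat > look.py <<'E'
import sys
from h import *
O=np.array([570.8,.4,55]);u=np.array([.223,.975,0]);v=np.array([.975,-.223,0])
def st():
    s=r.observe();p=s['eef_pos']-O;f=s['wrist_force'];print("t",round(s['time_s'],2),"tcp con y",p@u,"x",p@v,"z",p[2]+55,"F y",f@u,"x",f@v,"z",f[2])
st()
if len(sys.argv)>1:
    n,cam=sys.argv[1:3];c=r.calibration(cam);im=r.capture(cam)[:,:,::-1]
    np.save("c_"+n+".npy",c);cv2.imwrite(f"pics/{n}_full.png",im)
    b=[int(a) for a in sys.argv[3:7]] or [0,0,640,400]
    k=640/(b[2]-b[0]);cv2.imwrite(f"pics/{n}.png",cv2.resize(im[b[1]:b[3],b[0]:b[2]],None,fx=k,fy=k,interpolation=cv2.INTER_CUBIC))
E
python3 look.py a1 wrist
```

```text
t 5.2 tcp con y -16.260732062278624 x 0.21677190991592485 z 80.81961077221086 F y 3.841837270483511 x -0.24153717726302415 z 1.7767648038971207
```

View pics/a1.png

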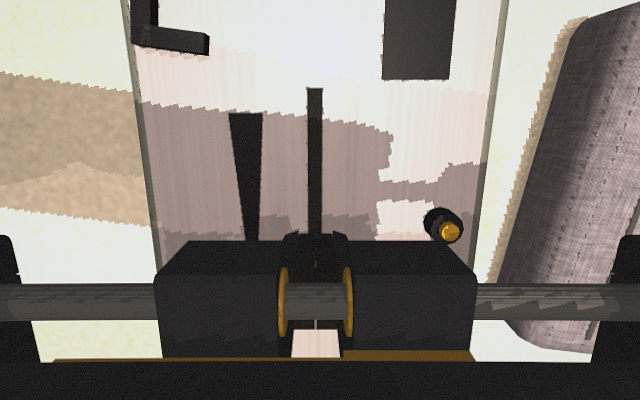

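The wrist view shows the lever hidden behind the closed fingertips at (315,240), with the slot clear ahead of them. A push of 3.8 N confirms contact. I'll continue to the home stop.

Request:
{"fn": "send_rows", "kwargs": {
  "moves": [
    {"xyz":[-0.1,0,0],"turn":[0,0,0],"grip":-1},
    {"xyz":[-0.1,0,0],"turn":[0,0,0],"grip":-1},
    {"xyz":[-0.1,0,0],"turn":[0,0,0],"grip":-1},
    {"xyz":[0,0,0],"turn":[0,0,0],"grip":-1}
  ]
}}

```text
time_s: 5.58
eef_pos: [565.0, -25.5, 80.8]
eef_rot: [[0.223, 0.975, -0.0], [0.975, -0.223, -0.002], [-0.002, -0.0, -1.0]]
wrist_force: [-0.3, -0.5, 0.6]
finger_gap: 0.3
```

Request:
{"fn": "send_rows", "kwargs": {
  "moves": [
    {"xyz":[-0.1,0,0],"turn":[0,0,0],"grip":-1},
    {"xyz":[0,0,0],"turn":[0,0,0],"grip":-1},
    {"xyz":[0,0,0],"turn":[0,0,0],"grip":-1}
  ]
}}

```text
time_s: 5.83
eef_pos: [564.7, -26.8, 80.8]
eef_rot: [[0.222, 0.975, -0.0], [0.975, -0.222, -0.0], [-0.0, -0.0, -1.0]]
wrist_force: [0.4, -0.1, -0.2]
finger_gap: 0.1
```

Request:
{"fn": "send_rows", "kwargs": {
  "moves": [
    {"xyz":[-0.05,0,0],"turn":[0,0,0],"grip":-1},
    {"xyz":[0,0,0],"turn":[0,0,0],"grip":-1},
    {"xyz":[0,0,0],"turn":[0,0,0],"grip":-1}
  ]
}}

```text
time_s: 6.08
eef_pos: [564.6, -26.9, 80.8]
eef_rot: [[0.221, 0.975, 0.0], [0.975, -0.221, 0.001], [0.001, -0.0, -1.0]]
wrist_force: [1.2, 4.5, -0.3]
finger_gap: 0.4
```

Request:
{"fn": "send_rows", "kwargs": {
  "moves": [
    {"xyz":[-0.05,0,0],"turn":[0,0,0],"grip":-1},
    {"xyz":[0,0,0],"turn":[0,0,0],"grip":-1},
    {"xyz":[0,0,0],"turn":[0,0,0],"grip":-1}
  ]
}}

```text
time_s: 6.33
eef_pos: [564.6, -27.0, 80.8]
eef_rot: [[0.22, 0.975, 0.0], [0.975, -0.22, 0.003], [0.003, -0.0, -1.0]]
wrist_force: [0.8, 8.2, -0.7]
finger_gap: 0.3
```

The home stop is reached. TCP console y stays at −28.1 while the force climbs to 8 N. Now I'll lift over to the other side.

Request:
{"fn": "send_rows", "kwargs": {
  "moves": [
    {"xyz":[0.35,0,0],"turn":[0,0,0],"grip":-1},
    {"xyz":[0.35,0,0],"turn":[0,0,0],"grip":-1},
    {"xyz":[0,0,-0.7],"turn":[0,0,0],"grip":-1},
    {"xyz":[0,0,-0.7],"turn":[0,0,0],"grip":-1},
    {"xyz":[0,0,0],"turn":[0,0,0],"grip":-1},
    {"xyz":[-0.8,0,0],"turn":[0,0,0],"grip":-1},
    {"xyz":[-0.8,0,0],"turn":[0,0,0],"grip":-1},
    {"xyz":[-0.8,0,0],"turn":[0,0,0],"grip":-1},
    {"xyz":[0,0,0],"turn":[0,0,0],"grip":-1},
    {"xyz":[0,0,0],"turn":[0,0,0],"grip":-1}
  ]
}}

```text
time_s: 7.17
eef_pos: [552.3, -80.7, 122.5]
eef_rot: [[0.225, 0.974, -0.001], [0.974, -0.225, -0.001], [-0.001, -0.0, -1.0]]
wrist_force: [0.8, 0.6, -0.4]
finger_gap: 0.4
```

```bash
python3 look.py b1 wrist
```

```text
t 7.17 tcp con y -83.20562786907884 x 0.09230249728322479 z 122.52792209113551 F y 0.759421186189996 x 0.6864667465703621 z -0.4226211374997845
```

View pics/b1.png

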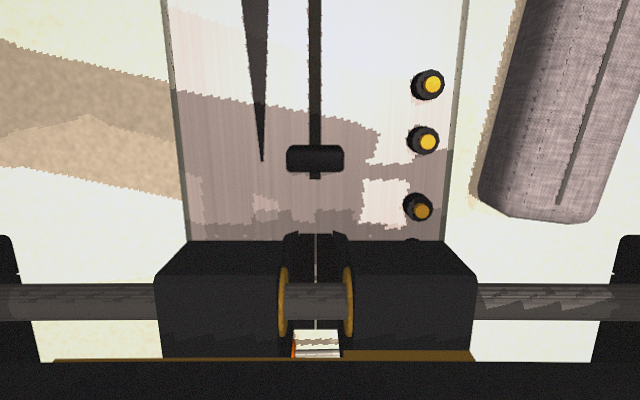

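The lever sits at (315,158), at the thin end of the wedge with a stub of slot below it. I'll check its travel numerically and descend.

```bash
cat > trav.py <<'E'
import sys
from h import *
O=np.array([570.8,.4,55]);u=np.array([.223,.975,0]);v=np.array([.975,-.223,0])
n=sys.argv[1];cx=int(sys.argv[2]);im=cv2.imread(f"pics/{n}_full.png");c=np.load(f"c_{n}.npy",allow_pickle=True).item()
y0,y1=int(sys.argv[3]),int(sys.argv[4])
# lever rows beside the slot: columns cx+-(11..18)
m=np.mean([im[y0:y1,cx+k].max(1)<75 for s in(-1,1) for k in range(11*s,19*s,s)],0)>.5
rows=np.nonzero(m)[0]+y0;print("dark rows",rows.min(),rows.max())
for t in range(-4,61,4):
    q=proj(c,[O+u*(t-43+e)+[0,0,h]+v*10 for e,h in((6,8),(6,32),(-6,32),(-6,8))])[:,1];print(t,q.min().round(1),q.max().round(1),end=" | ")
E
python3 trav.py b1 315 120 200
```

```text
dark rows 145 171
-4 150.3 179.4 | 0 143.3 171.8 | 4 136.2 164.0 | 8 129.1 156.2 | 12 121.8 148.3 | 16 114.5 140.3 | 20 107.1 132.2 | 24 98.6 123.9 | 28 90.0 115.6 | 32 81.2 107.2 | 36 72.3 99.6 | 40 63.3 92.1 | 44 54.1 84.4 | 48 44.9 76.7 | 52 35.5 68.8 | 56 25.9 60.9 | 60 16.3 52.9 |
```

Request:
{"fn": "send_rows", "kwargs": {
  "moves": [
    {"xyz":[0,0,0.69],"turn":[0,0,0],"grip":-1},
    {"xyz":[0,0,0.69],"turn":[0,0,0],"grip":-1},
    {"xyz":[0,0,0],"turn":[0,0,0],"grip":-1},
    {"xyz":[0,0,0],"turn":[0,0,0],"grip":-1}
  ]
}}

```text
time_s: 7.55
eef_pos: [552.3, -77.8, 80.6]
eef_rot: [[0.22, 0.975, -0.002], [0.975, -0.22, 0.0], [-0.0, -0.002, -1.0]]
wrist_force: [-0.3, 0.4, 0.7]
finger_gap: 0.6
```

Home is confirmed by image (travel ≈ 0). Now I'll push +y in gentle steps. Contact is expected at TCP y ≈ −58 and the tip-over into the third click at ≈ −18.

Request:
{"fn": "send_rows", "kwargs": {
  "moves": [
    {"xyz":[0.2,0,0],"turn":[0,0,0],"grip":-1},
    {"xyz":[0.2,0,0],"turn":[0,0,0],"grip":-1},
    {"xyz":[0.2,0,0],"turn":[0,0,0],"grip":-1},
    {"xyz":[0.1,0,0],"turn":[0,0,0],"grip":-1},
    {"xyz":[0.1,0,0],"turn":[0,0,0],"grip":-1},
    {"xyz":[0,0,0],"turn":[0,0,0],"grip":-1}
  ]
}}

```text
time_s: 8.05
eef_pos: [558.7, -56.0, 82.0]
eef_rot: [[0.222, 0.975, 0.001], [0.975, -0.222, -0.001], [-0.001, 0.001, -1.0]]
wrist_force: [0.2, -3.5, 1.2]
finger_gap: 0.3
```

Request:
{"fn": "send_rows", "kwargs": {
  "moves": [
    {"xyz":[0.07,0,0],"turn":[0,0,0],"grip":-1},
    {"xyz":[0.07,0,0],"turn":[0,0,0],"grip":-1},
    {"xyz":[0.07,0,0],"turn":[0,0,0],"grip":-1},
    {"xyz":[0.07,0,0],"turn":[0,0,0],"grip":-1},
    {"xyz":[0.07,0,0],"turn":[0,0,0],"grip":-1},
    {"xyz":[0.07,0,0],"turn":[0,0,0],"grip":-1},
    {"xyz":[0,0,0],"turn":[0,0,0],"grip":-1}
  ]
}}

```text
time_s: 8.63
eef_pos: [560.7, -42.6, 81.1]
eef_rot: [[0.221, 0.975, -0.001], [0.975, -0.221, 0.001], [0.0, -0.001, -1.0]]
wrist_force: [-0.8, -1.4, -0.5]
finger_gap: 0.6
```

```bash
python3 look.py
```

```text
t 8.63 tcp con y -44.175475235073556 x -0.2902179379697268 z 81.10149825205427 F y -1.5533173629478856 x -0.49618778175585687 z -0.45669156798515154
```

Request:
{"fn": "send_rows", "kwargs": {
  "moves": [
    {"xyz":[0.07,0,0],"turn":[0,0,0],"grip":-1},
    {"xyz":[0.07,0,0],"turn":[0,0,0],"grip":-1},
    {"xyz":[0.07,0,0],"turn":[0,0,0],"grip":-1},
    {"xyz":[0.07,0,0],"turn":[0,0,0],"grip":-1},
    {"xyz":[0,0,0],"turn":[0,0,0],"grip":-1}
  ]
}}

```text
time_s: 9.05
eef_pos: [563.2, -34.1, 81.4]
eef_rot: [[0.221, 0.975, 0.0], [0.975, -0.221, 0.001], [0.001, 0.0, -1.0]]
wrist_force: [0.2, 0.6, 0.3]
finger_gap: 0.7
```

Request:
{"fn": "send_rows", "kwargs": {
  "moves": [
    {"xyz":[0.07,0,0],"turn":[0,0,0],"grip":-1},
    {"xyz":[0.07,0,0],"turn":[0,0,0],"grip":-1},
    {"xyz":[0.07,0,0],"turn":[0,0,0],"grip":-1},
    {"xyz":[0,0,0],"turn":[0,0,0],"grip":-1}
  ]
}}

```text
time_s: 9.38
eef_pos: [564.7, -28.1, 81.6]
eef_rot: [[0.221, 0.975, 0.001], [0.975, -0.221, 0.001], [0.001, 0.0, -1.0]]
wrist_force: [0.6, 0.5, 0.5]
finger_gap: 0.5
```

```bash
python3 look.py c1 wrist; python3 trav.py c1 315 60 228
```

```text
t 9.38 tcp con y -29.14561383257429 x 0.43071250166605596 z 81.55767729826087 F y 0.5896648865604844 x 0.5171034169265138 z 0.4678274579618279
dark rows 202 227
-4 269.2 319.6 | 0 261.8 311.6 | 4 254.4 303.4 | 8 246.8 295.1 | 12 239.2 286.7 | 16 231.5 278.2 | 20 223.6 269.6 | 24 215.7 260.9 | 28 207.7 252.0 | 32 199.6 243.0 | 36 191.3 233.9 | 40 183.0 224.7 | 44 174.6 215.3 | 48 166.0 205.8 | 52 157.3 196.1 | 56 148.5 186.3 | 60 139.6 176.3 |
```

The lever is in the second click (≈31–32 mm) and the force is about 0. Now the last click, carefully.

Request:
{"fn": "send_rows", "kwargs": {
  "moves": [
    {"xyz":[0.07,0,0],"turn":[0,0,0],"grip":-1},
    {"xyz":[0.07,0,0],"turn":[0,0,0],"grip":-1},
    {"xyz":[0.07,0,0],"turn":[0,0,0],"grip":-1},
    {"xyz":[0.05,0,0],"turn":[0,0,0],"grip":-1},
    {"xyz":[0,0,0],"turn":[0,0,0],"grip":-1}
  ]
}}

```text
time_s: 9.85
eef_pos: [566.0, -21.9, 81.5]
eef_rot: [[0.222, 0.975, 0.0], [0.975, -0.222, -0.001], [-0.0, 0.0, -1.0]]
wrist_force: [-1.3, -4.6, 2.1]
finger_gap: 0.8
```

Request:
{"fn": "send_rows", "kwargs": {
  "moves": [
    {"xyz":[0.05,0,0],"turn":[0,0,0],"grip":-1},
    {"xyz":[0,0,0],"turn":[0,0,0],"grip":-1}
  ]
}}

```text
time_s: 10.02
eef_pos: [566.5, -19.1, 81.4]
eef_rot: [[0.222, 0.975, 0.0], [0.975, -0.222, 0.001], [0.001, -0.0, -1.0]]
wrist_force: [-0.7, -0.6, -0.4]
finger_gap: 0.7
```

Request:
{"fn": "send_rows", "kwargs": {
  "moves": [
    {"xyz":[0.05,0,0],"turn":[0,0,0],"grip":-1},
    {"xyz":[0,0,0],"turn":[0,0,0],"grip":-1}
  ]
}}

```text
time_s: 10.18
eef_pos: [566.8, -17.3, 81.3]
eef_rot: [[0.221, 0.975, -0.0], [0.975, -0.221, 0.001], [0.001, -0.0, -1.0]]
wrist_force: [-0.3, 1.1, 0.3]
finger_gap: 0.4
```

The force fell from 4.7 N to about 0, so it should have snapped. Checking.

```bash
python3 look.py d1 wrist; python3 trav.py d1 315 60 228
```

```text
t 10.18 tcp con y -18.120789497852456 x 0.02258245158607651 z 81.3012622643997 F y 0.9758644956187074 x -0.5620306013807168 z 0.25654105141066946
dark rows 193 227
-4 289.3 341.7 | 0 282.2 333.9 | 4 274.9 326.0 | 8 267.6 318.0 | 12 260.2 309.9 | 16 252.7 301.7 | 20 245.2 293.4 | 24 237.5 284.9 | 28 229.7 276.4 | 32 221.9 267.7 | 36 213.9 259.0 | 40 205.8 250.1 | 44 197.7 241.0 | 48 189.4 231.9 | 52 181.1 222.6 | 56 172.6 213.1 | 60 164.0 203.5 |
```

View pics/d1.png

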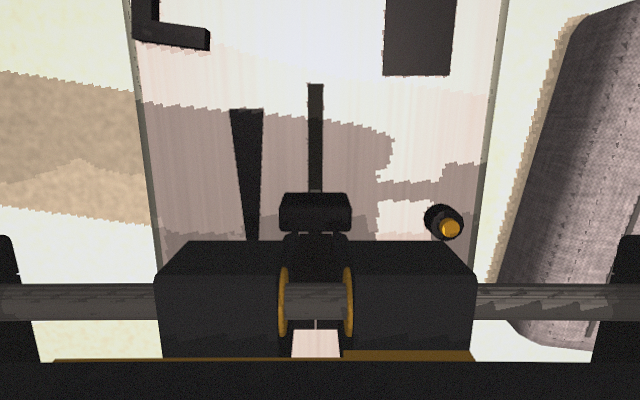

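The lever is at (315,210), ahead of the fingertips with a visible gap. Row 193 gives ≈47–48 mm, the third click. Backing off and lifting clear.

Request:
{"fn": "send_rows", "kwargs": {
  "moves": [
    {"xyz":[-0.4,0,0],"turn":[0,0,0],"grip":-1},
    {"xyz":[-0.8,0,0],"turn":[0,0,0],"grip":-1},
    {"xyz":[0,0,-0.8],"turn":[0,0,0],"grip":-1},
    {"xyz":[0,0,-0.8],"turn":[0,0,0],"grip":-1},
    {"xyz":[-0.5,0,-0.8],"turn":[0,0,0],"grip":-1},
    {"xyz":[-0.5,0,-0.8],"turn":[0,0,0],"grip":-1},
    {"xyz":[0,0,-0.8],"turn":[0,0,0],"grip":-1},
    {"xyz":[0,0,0],"turn":[0,0,0],"grip":-1},
    {"xyz":[0,0,0],"turn":[0,0,0],"grip":-1},
    {"xyz":[0,0,0],"turn":[0,0,0],"grip":-1}
  ]
}}

```text
time_s: 11.07
eef_pos: [551.4, -82.9, 200.7]
eef_rot: [[0.222, 0.975, -0.001], [0.975, -0.222, 0.0], [0.0, -0.001, -1.0]]
wrist_force: [0.1, -0.5, -0.1]
finger_gap: 0.7
```

```bash
python3 look.py e1 wrist; python3 trav.py e1 315 10 225
python3 - <<'E'
from h import *
# bystanders unchanged? compare the side view with the first one
a=cv2.imread("pics/side0.png");b=r.capture("side")[:,:,::-1]
d=(cv2.absdiff(a,np.ascontiguousarray(b)).max(2)>40)
for n,(x0,y0,x1,y1) in dict(clip=(284,192,312,218),glue=(300,150,324,196),case=(378,170,450,250),screw=(350,295,450,360)).items(): print(n,d[y0:y1,x0:x1].mean().round(3))
cv2.imwrite("pics/side1.png",b)
E
```

```text
t 11.07 tcp con y -85.57535632838892 x -0.3267190377814592 z 200.7159779397486 F y -0.5147607459355686 x 0.20769726313994746 z -0.14361970304741656
dark rows 64 82
-4 135.4 154.5 | 0 130.3 149.1 | 4 125.2 143.6 | 8 120.0 138.1 | 12 114.8 132.5 | 16 109.5 126.9 | 20 103.9 121.2 | 24 98.0 115.5 | 28 92.1 109.7 | 32 86.1 104.2 | 36 80.1 98.9 | 40 74.0 93.5 | 44 67.9 88.0 | 48 61.7 82.5 | 52 55.4 77.0 | 56 49.1 71.4 | 60 42.7 65.8 | clip 0.0
glue 0.158
case 0.109
screw 0.0
```

View pics/side1.png

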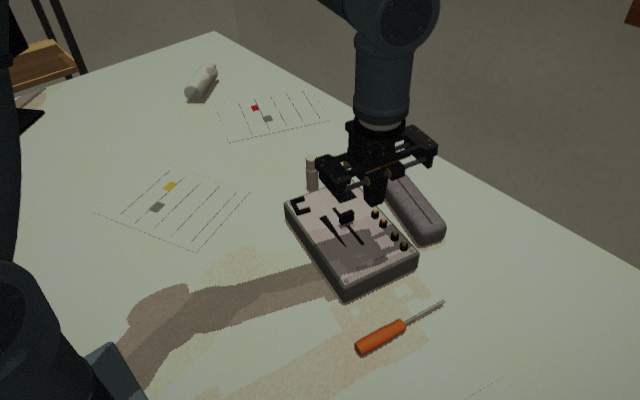

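The side view shows the gripper well above the console and the lever at (346,216). The clip and screwdriver pixels are unchanged. The glue stick and case differ only where the gripper covers them. Handing in.

```bash
python3 -c "
from bench import r
print(r.finish_job())"
```

```text
the job is handed in; nothing more can be done
None
```

I pushed the lever back to its home stop, then forward through three clicks, and it was resting in the third when I handed in. I pushed only with the sides of the closed fingers and used about 11 s of the 61 s. No verdict is reported.

- **Home:** the lever stopped moving while the push rose to about 8 N, and the wrist image gave a travel of about 0 mm.
- **Third click:** the push fell from about 4.7 N to nothing at the last click. Images before and after backing off gave 47–48 mm, and the commanded push ended at about 40 mm, so it should not have run past the click.
- **Clear of everything:** the gripper finished with the tool point at 200 mm height and the force reading near zero.
- **Things lying around:** the clip and screwdriver pixels in the side view are unchanged. The glue stick and pencil case are partly hidden by the gripper there (16% and 11% of their pixels differ), so they were checked only by eye, and they look unmoved.
- **Refused calls:** my first two move calls were refused because rows left out a field. The arm did not move.

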